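# Put a boot shaper to air on the swing arm

## Robot

A 6-joint arm with a two-finger parallel gripper is mounted at the origin on the work surface. World frame = base frame: x ahead of the robot, y to its left, z up, the work surface at z = 0. Lengths are in m, angles in rad, forces in N, time in s.
With the tool pointing down it reaches from about 0.35 to 0.875 m from the base axis. Payload 4.2 kg.
Tool frame: the origin (TCP) lies midway between the tips of the shut fingers; the grasp point (between the pads) lies 19 mm behind it; z points along the fingers, y is the line along which they close (so a half turn about z gives the same grasp; the last joint's range is limited). The gripper opens to 85 mm and grips with 20 to 120 N. Pads are 22 mm wide; open, the fingers measure 114 mm over their backs; the gripper's body (76 mm by 85 mm) begins 54 mm behind the grasp point. The pads swing forward as they close: fully open they stand 13 mm farther back than shut.
Start: joints at [1.541, 0.385, 0.008, 0, -1.194, -0.259], TCP at [0.178, 0.599, 0.231] pointing down, gripper open.
Joint ranges: [-3.14, 3.14], [-1.21, 2.06], [-1.07, 1.41], [-3.16, 2.05], [-2.99, -0.16], [-3.1, 3.1]. Speed limits (rad/s): [2.79, 2.79, 3.14, 3.14, 3.14, 3.14].

## Interface

Orientations are given as a unit quaternion [w, x, y, z].
In Python, from plant import bot gives the robot as it stands. Calls block until the motion is done:
- bot.move_ptp(position, orientation): joint-space move of the TCP to a pose.
- bot.move_l(position, frame=None, vel=0.15): straight line of the TCP; frame=None keeps the orientation; vel is the mean speed in m/s.
- bot.set_joints(angles): joint-space move.
- bot.gripper_to(opening, effort=None): opening from 0.0 (shut) to 1.0 (fully open); effort is the grip in N (None keeps the last); returns when the fingers have stopped.
- bot.pause(seconds).
- bot.inverse_kinematics(position, orientation): joint angles nearest the present ones, or None.
- bot.state(): the state.
- bot.grab_frame(name): name is "scene" or "top" or "wrist"; returns a dict with "frame" (400x640x3 uint8, blue, green, red), "depth" (400x640 float32, m along the optical axis (not along the pixel's ray), 0 where there is no reading), "fov_y" (degrees; the focal length in pixels is half the picture's height over the tangent of half this angle, whatever the lens; pixels are square), "cx", "cy" (the principal point, pixels), "R" (3x3) and "t" (3): a world point X has camera coordinates R X + t; the wrist camera has in their place "hand_eye" (4x4, takes a point from camera to tool coordinates, whose origin is the TCP and whose axes are the flange's). Camera axes: x right, y down, z forward; pixel columns grow to the right and rows downward; lengths in m; the calibration is good to about 2 mm. A picture is of the moment at which its call begins: read the wrist's pose just before it.
A pose or a line that the arm cannot do raises bot.MotionError and nothing moves.
- bot.sign_off(): hands the job in; it is judged then, once.
The state is a dict: "t": time; "joint_positions": joint angles; "joint_vel": joint speeds; "joint_efforts": joint torques, N m; "position": TCP position; "eef_rot": TCP orientation; "wrist_force": force on the tool from outside, world axes, zero at the start; "moment": the same for the moment, N m; "gripper_width": opening from 0.0 (shut) to 1.0 (fully open); "grasp_force": force on a finger pad.
Only numpy, scipy, OpenCV 4.12 (cv2) and the standard library are available. Lean on these libraries where they do the work, as an engineer would, in place of code of your own. Each camera call takes 0.05 s, during which the arm holds its last target. There are 200 camera calls.

## Task

Gently set the smaller of the two cedar boot shapers upright, standing on its sole, on the round tray of the iron swing arm while the arm is still parked at the side; then swing the arm round, shaper and all, until it clicks fully home in the middle of its three stops, where it stands square out from the rack's edge and points towards the robot's side. Do not run the arm past that stop, and leave the other things on the rack where they are.

Things in the scene. Friction and masses are not known exactly. Their poses are not given: they have to be found in the camera images.
- swing_arm (a joint): Swing angle of the black iron arm about its upright pivot, rad. 0 = middle stop, arm pointing to -x, square to the rack's far edge. Positive = swung towards -y: at q the arm points from the pivot along (-cos q, -sin q). It starts parked at 0.80 to 1.00, held by light friction. Click stops at +0.36, 0 and -0.36; the crests between them at +0.54, +0.18 and -0.18. It does not coast.
- pivot (a point): On the arm's pivot axis, 75 mm above the shelf; the bracket's place along the rack's far edge varies. Around it a lobed hub 106 mm across, 92 mm high at its cap, and a sprung roller that makes the three click stops: once within about 0.12 rad of a stop the arm is pulled to its centre.
- tray_floor (a point): Centre of the upper face of the floor of the arm's round iron tray, 240 mm from the pivot axis, 75 mm above the shelf. The floor is 162 mm across; the rim is 178 mm across outside and stands 10 mm above the floor. The underside is 70 mm above the shelf, so low things lie clear below it.
- push_tab (a point): Centre of the flat iron tab standing up at the arm's free end, 355 mm from the pivot axis, 105 mm above the shelf: 34 mm along the arm, 8 mm thick across it, from 75 to 135 mm above the shelf. Its flat sides face along the swing; push there: up to about 3 N to climb a crest, else under 1 N.
- small_shaper: Smaller cedar boot shaper, about 0.18 kg. Foot 115 mm long (x, round toe at +x), 48 wide (y), 34 high; over the heel a shaft 50 mm (x) by 44 mm (y), centred at x = -30.5 mm, top 84 mm above the sole. Origin: centre of the flat sole, z up. Toe roughly towards +y at the start; it may have changed places with the larger one.
- large_shaper: The larger cedar boot shaper, not to be moved: same shape, 155 mm long, 62 mm wide, 112 mm high. Origin: centre of the sole, toe to +x.
- paperweight: Frosted glass dome paperweight, 70 mm across, 41 mm high. Origin: centre of its underside.
- clog_insert: Grey plastic clog insert lying flat, 223 mm long (x), 66 mm wide, 12 mm thick. Origin: on its underside near the middle.
- bottle_opener: Chrome bottle opener lying flat, 118 mm long (x), 37 mm wide, 6 mm thick. Origin: on its underside near the middle.
- polish_tin: Round shoe polish tin, 74 mm across, 26 mm high. Origin: centre of its underside.
- shoe_brush: Shoe brush lying bristles down, 130 mm long (x), 46 mm wide, 43 mm high. Origin: centre of its underside.
Mind the look-alikes: they are no part of the job. Leave any orange or red look-alike of the small_shaper alone.

How it is judged:
On the way:
1. the smaller shaper stands upright and let go on the tray, the arm still parked short of the stops (horizontal distance between small_shaper and tray_floor below 0.055 m and z of small_shaper in the frame of tray_floor between -0.007 and 0.007 m and angle between small_shaper's own z axis and vertical below 0.12 rad and linear speed of small_shaper below 0.05 m/s and contact force between small_shaper and the fingers below 0.1 N and value of joint swing_arm above 0.6 rad), for 0.2 s.
At the end, for the whole second after the job is handed in: The arm rests in its middle stop (within 0.045 rad of 0) and the smaller shaper stands at rest on its sole on the tray floor (within 7 mm of floor height, leaning less than 0.12 rad, its origin within 55 mm of the tray's centre) (horizontal distance between small_shaper and tray_floor below 0.055 m and z of small_shaper in the frame of tray_floor between -0.007 and 0.007 m and angle between small_shaper's own z axis and vertical below 0.12 rad and value of joint swing_arm between -0.045 and 0.045 rad and velocity of joint swing_arm between -0.05 and 0.05 rad/s and linear speed of small_shaper below 0.02 m/s); the robot touches nothing.
It fails at once if the arm is run past the middle stop (beyond -0.12 rad) (value of joint swing_arm below -0.12 rad).
It fails at once if the smaller shaper is dropped, slammed or flung: faster than 0.6 m/s less than 60 mm above the tray floor and within 60 mm of its centre (horizontal distance between small_shaper and tray_floor below 0.06 m and z of small_shaper in the frame of tray_floor between -0.02 and 0.06 m and linear speed of small_shaper above 0.6 m/s).
It fails at once if any other loose thing (large boot shaper, paperweight, clog insert, bottle opener, polish tin, shoe brush) is moved more than 30 mm (distance of any of large_shaper, paperweight, clog_insert, bottle_opener, polish_tin, shoe_brush from where it was at the start of the episode above 0.03 m).
It also fails if it takes over 56 s, if anything falls off the work surface, if the arm or the gripper's body presses on something with over 40 N, if the wrist force passes 120 N, or if a joint passes its speed limit or range.

## Working session

There is one attempt and no reset: what is moved stays moved. The work goes in short steps, each a Python script; the robot and the scene stay as the last script left them, time stands still between calls to the robot, and variables do not carry over. Pictures are saved under pics/ and viewed, at most 10 in all, crops included, and the job is handed in when it is done.

```bash
mkdir -p pics; ls; cat > h.py <<'E'
import numpy as np, cv2
from plant import bot
def cam(n):
    s=bot.state(); d=bot.grab_frame(n); f=200/np.tan(np.radians(d["fov_y"])/2)
    if "R" in d: R=np.array(d["R"]);t=np.array(d["t"]); Rw=R.T; c=-R.T@t
    else:
        from scipy.spatial.transform import Rotation as Ro
        q=np.array(s["eef_rot"]); T=np.eye(4);T[:3,:3]=Ro.from_quat(q[[1,2,3,0]]).as_matrix();T[:3,3]=s["position"]
        W=T@np.array(d["hand_eye"]); Rw=W[:3,:3]; c=W[:3,3]
    d.update(f=f,Rw=Rw,c=c); return d
def cloud(d):
    v,u=np.mgrid[0:400,0:640]; z=d["depth"]
    P=np.stack([(u-d["cx"])/d["f"]*z,(v-d["cy"])/d["f"]*z,z],-1)@d["Rw"].T+d["c"]
    P[z<=0]=np.nan; return P
def ray(d,u,v,h):
    r=d["Rw"]@np.array([(u-d["cx"])/d["f"],(v-d["cy"])/d["f"],1]); return d["c"]+r*(h-d["c"][2])/r[2]
E
python3 - <<'E'
from h import *
import pickle
print(bot.state())
for n in ("scene","top"):
    d=cam(n); cv2.imwrite(f"pics/{n}1.png",d["frame"]); pickle.dump(d,open(n+".pkl","wb")); print(n,d["f"],d["cx"],d["cy"],d["c"],d["Rw"].round(3).tolist(), (d["depth"]>0).mean())
E
```

```text
pics
{'t': 0.0, 'joint_positions': array([ 1.54061045e+00,  3.85583554e-01,  6.62458479e-03, -5.06484935e-04,
       -1.19399031e+00, -2.58606128e-01]), 'joint_vel': array([-1.10858368e-03,  9.50271270e-04,  1.81941371e-04,  4.87670141e-04,
        1.28746705e-03, -5.01287351e-05]), 'joint_efforts': array([ 7.84446438e-04, -3.92287374e+01,  1.88397467e+01,  4.18615848e+00,
       -4.68477403e-03, -1.93443618e-06]), 'position': array([0.17780633, 0.59856764, 0.23020369]), 'eef_rot': array([ 1.09628610e-03,  9.89578948e-01, -1.43987121e-01, -1.11164976e-04]), 'wrist_force': array([-0.12651025,  0.11486165,  0.01885323]), 'moment': array([-0.0172894 , -0.00452366, -0.02506873]), 'grasp_force': 0.0, 'gripper_width': 0.9988900190910045}
scene 462.14613556286946 325.35308997474823 197.65227385165866 [1.25337003 0.36518072 0.95359111] [[-0.375, 0.688, -0.621], [0.927, 0.267, -0.264], [-0.015, -0.675, -0.738]] 0.99606640625
top 477.97325306037254 309.8434916054868 193.72761233396588 [0.3770352  0.08826838 1.09618742] [[-0.018, -0.992, 0.126], [-1.0, 0.016, -0.021], [0.018, -0.127, -0.992]] 0.99596875
```

View pics/top1.png

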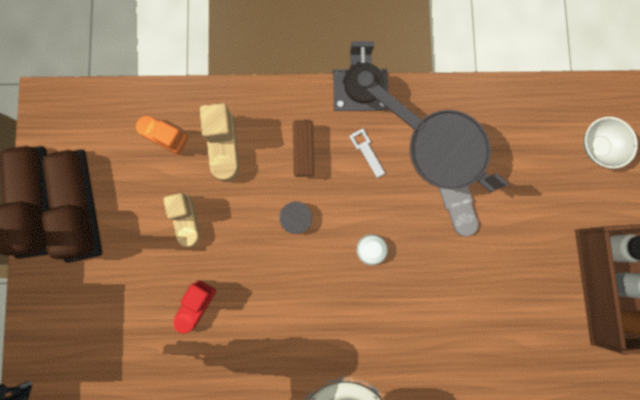

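View pics/scene1.png

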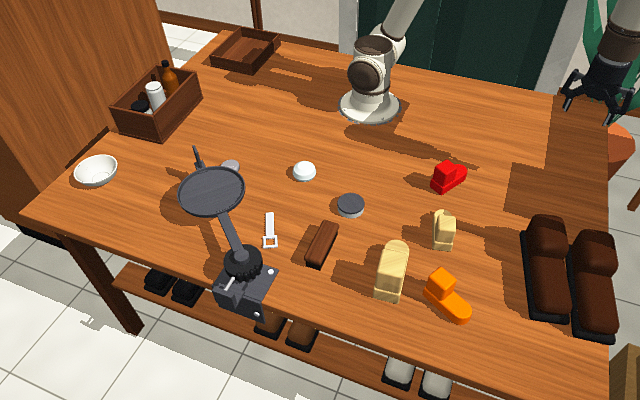

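The top view has four boot-shaper candidates. There is a small cedar one at about (180,220), a large cedar one at (218,142), and orange (161,133) and red (194,307) look-alikes. I choose the small cedar at (180,220). The swing-arm hub is at (365,78), the tray at (450,148) and the tab at (492,183). In the scene view the same small shaper is at (444,230).

```bash
cat > m.py <<'E'
from h import *
import pickle
D={n:pickle.load(open(n+".pkl","rb")) for n in("scene","top")}
for n,d in D.items():
    P=cloud(d); hsv=cv2.cvtColor(d["frame"],cv2.COLOR_BGR2HSV)
    m=cv2.inRange(hsv,(18,50,130),(32,190,255))
    m[~(P[...,2]>.01)]=0
    m=cv2.morphologyEx(m,cv2.MORPH_OPEN,np.ones((3,3)))
    N,L,S,C=cv2.connectedComponentsWithStats(m)
    for i in range(1,N):
        if S[i,4]<150: continue
        Q=P[L==i]; Q=Q[np.isfinite(Q).all(1)]; 
        if not(.2<Q[:,0].mean()<1.0): continue
        zt=np.percentile(Q[:,2],97)
        print(n,C[i].round(),S[i,4],"ztop",zt.round(4))
        hi=Q[Q[:,2]>zt-.008]; lo=Q[(Q[:,2]<zt*.55)&(Q[:,2]>zt*.2)]
        print("  shaft top",cv2.minAreaRect(hi[:,:2].astype(np.float32)*1000),hi.mean(0).round(4),len(hi))
        print("  foot part",lo.mean(0).round(4),len(lo), np.percentile(Q,[1,99],axis=0).round(3).tolist())
    # tray: points z in .05-.2
    z=P[...,2]; dark=(hsv[...,2]<120)&(hsv[...,1]<90)
    for a,b in((.066,.08),(.08,.089),(.115,.14)):
        mm=((z>a)&(z<b)&dark&(P[...,0]>.35)&(P[...,1]<-.03+.1)&(P[...,1]>-.5)).astype(np.uint8)
        N,L,S,C=cv2.connectedComponentsWithStats(mm)
        for i in range(1,N):
            if S[i,4]<25: continue
            Q=P[L==i]; print(n,"dark",a,C[i].round(),S[i,4],Q.mean(0).round(4),cv2.minEnclosingCircle(Q[:,:2].astype(np.float32)*1000))
top=D["top"]; cv2.imwrite("pics/crop.png",cv2.resize(top["frame"][80:340,120:500],None,fx=2,fy=2,interpolation=2))
E
python3 m.py
```

```text
scene [445. 228.] 656 ztop 0.0867
  shaft top ((490.22125244140625, 357.8634338378906), (50.98646926879883, 41.048187255859375), 11.920035362243652) [0.4918 0.3584 0.0841] 286
  foot part [0.4745 0.3526 0.0331] 228 [[0.408, 0.324, 0.015], [0.518, 0.383, 0.087]]
scene [393. 263.] 1139 ztop 0.115
  shaft top ((667.9692993164062, 271.498046875), (69.97230529785156, 56.77012252807617), 6.1436767578125) [0.6707 0.2721 0.1122] 666
  foot part [0.5861 0.2681 0.0451] 276 [[0.556, 0.238, 0.041], [0.703, 0.302, 0.116]]
scene [388. 294.] 164 ztop 0.0462
  shaft top ((701.4395141601562, 274.6894836425781), (6.126760005950928, 57.458412170410156), 5.162369251251221) [0.7016 0.2753 0.0427] 78
  foot part [0.7024 0.2802 0.0217] 22 [[0.696, 0.247, 0.018], [0.706, 0.304, 0.049]]
scene dark 0.066 [200. 165.] 41 [ 0.5289 -0.3172  0.0779] ((527.310546875, -318.845458984375), 18.858631134033203)
scene dark 0.066 [211. 191.] 2268 [ 0.5984 -0.2392  0.0752] ((596.7137451171875, -237.2180938720703), 85.83837127685547)
scene dark 0.066 [239. 253.] 1090 [ 0.7479 -0.0726  0.0754] ((731.07177734375, -113.3076553
[... 1664 characters left out ...]
.0771] ((526.3623657226562, -317.43701171875), 22.349000930786133)
top dark 0.08 [365.  86.] 37 [ 0.7438 -0.0591  0.0838] ((747.28662109375, -57.330894470214844), 17.6726131439209)
top dark 0.08 [455. 149.] 507 [ 0.5984 -0.251   0.0839] ((601.7493286132812, -240.472900390625), 92.0066146850586)
top dark 0.08 [489. 183.] 27 [ 0.5239 -0.3189  0.0836] ((524.6309814453125, -322.0114440917969), 16.579557418823242)
top dark 0.115 [499. 180.] 114 [ 0.5228 -0.3221  0.1294] ((523.1878662109375, -322.534423828125), 16.729433059692383)m.py:18: RuntimeWarning: Mean of empty slice.
  print("  foot part",lo.mean(0).round(4),len(lo), np.percentile(Q,[1,99],axis=0).round(3).tolist())
  ret = um.true_divide(
```

```bash
python3 -c "
import cv2
a=cv2.imread('pics/top1.png')[170:270,140:230];b=cv2.imread('pics/scene1.png')[190:270,400:490]
cv2.imwrite('pics/close.png',cv2.hconcat([cv2.resize(a,(400,400)),cv2.resize(b,(400,400))]))"
```

```text
(no output)
```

View pics/close.png

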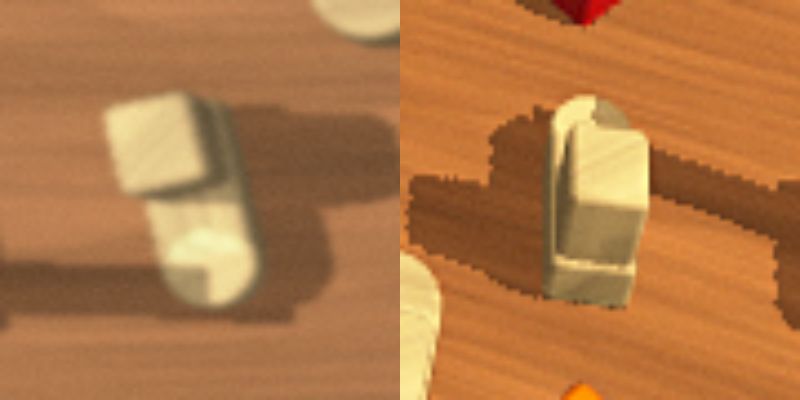

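The crop confirms a small cedar shaper: the shaft top measures z≈0.085 m and 50×42 mm in both views, and the toe points to about -x. The larger one measures 0.114 m high. The tray floor is at (0.600,-0.239,0.075), and the tab places q at about 0.82. I'll grasp it now.

```bash
cat >> h.py <<'E'
def q(deg): # tool down, tool x at heading deg
    p=np.radians(deg)/2; return [0,float(np.cos(p)),float(np.sin(p)),0]
E
python3 - <<'E'
from h import *
import pickle
# hub/pivot check
for n in("scene","top"):
    d=pickle.load(open(n+".pkl","rb"));P=cloud(d);m=(P[...,2]>.085)&(P[...,2]<.1)&(np.hypot(P[...,0]-.76,P[...,1]+.06)<.08);Q=P[m];print(n,len(Q),Q.mean(0),cv2.minEnclosingCircle(Q[:,:2].astype(np.float32)*1000))
x,y,a=.488,.356,12.7
bot.gripper_to(1.0,30)
bot.move_ptp([x,y,.16],q(a)); d=cam("wrist"); P=cloud(d)
m=(P[...,2]>.076)&(P[...,2]<.095)&(np.hypot(P[...,0]-x,P[...,1]-y)<.05); Q=P[m]
print("wrist shaft",len(Q),cv2.minAreaRect(Q[:,:2].astype(np.float32)*1000) if len(Q) else None, Q.mean(0))
cv2.imwrite("pics/w1.png",d["frame"])
s=bot.state();print(s["t"],s["position"],s["joint_positions"].round(2))
E
```

```text
scene 177 [ 0.76199675 -0.05452365  0.09158163] ((760.4234008789062, -56.045589447021484), 18.63495445251465)
top 204 [ 0.75777953 -0.0574499   0.09088932] ((758.6929931640625, -57.67151641845703), 17.969430923461914)
wrist shaft 3910 ((489.057373046875, 356.1039123535156), (48.68450927734375, 44.017940521240234), 12.7852783203125) [0.49082379 0.35651954 0.08326892]
1.85 [0.48769176 0.35697102 0.16030948] [ 0.9   0.41 -0.15  0.   -1.02  0.89]
```

```bash
python3 - <<'E'
from h import *
bot.move_l([.489,.356,.04],vel=.08)
print(bot.state()["wrist_force"])
bot.gripper_to(0.0,35)
s=bot.state();print(s["gripper_width"],s["grasp_force"],s["position"])
bot.move_l([.489,.356,.20],vel=.12)
s=bot.state();print(s["t"],s["gripper_width"],s["grasp_force"],s["wrist_force"],s["position"])
for b in (-45,-20,12.7,-60): print(b,bot.inverse_kinematics([.6,-.24,.15],q(b)))
d=cam("scene"); cv2.imwrite("pics/s2.png",d["frame"])
E
```

```text
[0.02124442 0.15809547 0.08836051]
0.51277452085886 36.18317484855652 [0.48920894 0.35626006 0.04033389]
5.4417 0.512288412785177 35.94010591506958 [-0.27089497  0.44634988 -1.76130713] [0.48862011 0.35563736 0.19897149]
-45 [-0.13062988  0.48273177 -0.04730942  0.         -1.04075513  0.91602805]
-20 [-0.13062988  0.48273177 -0.04730942  0.         -1.04075513  1.35236036]
12.7 [-0.13062988  0.48273177 -0.04730942  0.         -1.04075513  1.92308302]
-60 [-0.13062988  0.48273177 -0.04730942  0.         -1.04075513  0.65422866]
```

View pics/s2.png

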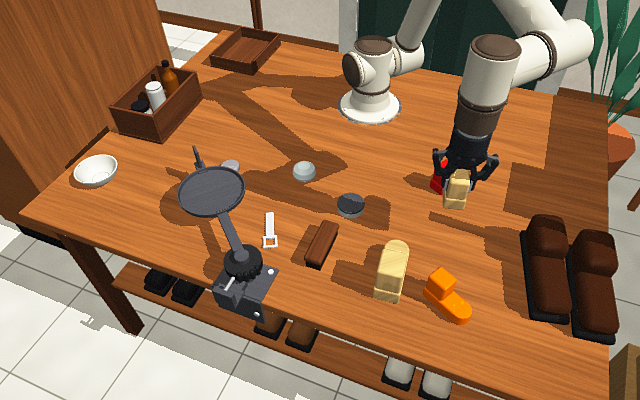

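The shaper hangs upright in the gripper at (457,188). Next I'll place it on the tray.

```bash
python3 - <<'E'
from h import *
p=[.600+.0305*.7071,-.239-.0305*.7071]
bot.move_ptp(p+[.23],q(-45))
bot.move_l(p+[.135],vel=.1)
f0=bot.state()["wrist_force"][2]
z=.135
while z>.113:
    z-=.004 if z>.121 else .001; bot.move_l(p+[z],vel=.03); f=bot.state()["wrist_force"][2]-f0
    if f>1.5: break
s=bot.state();print("contact",z,f,s["position"],s["t"])
bot.gripper_to(.85); s=bot.state();print(s["wrist_force"],s["gripper_width"],s["grasp_force"])
bot.move_l(p+[.23],vel=.1); bot.pause(.3)
for n in("top","wrist"):
    d=cam(n);P=cloud(d); near=np.hypot(P[...,0]-.6,P[...,1]+.239)<.09
    for a,b in((.15,.168),(.1,.115)):
        Q=P[near&(P[...,2]>a)&(P[...,2]<b)]; print(n,a,len(Q)); 
        if len(Q)>20: print(Q.mean(0).round(4),cv2.minAreaRect(Q[:,:2].astype(np.float32)*1000))
    cv2.imwrite(f"pics/{n}3.png",d["frame"])
print(bot.state()["t"])
E
```

```text
contact 0.11399999999999999 6.157241065643487 [ 0.62210676 -0.2608796   0.11526799] 11.2333
[ 0.58088382  0.26989708 -0.11096839] 0.8493091369465351 0.0
top 0.15 0
top 0.1 0
wrist 0.15 4124
[ 0.6235 -0.2623  0.1582] ((622.1363525390625, -260.98004150390625), (44.03237533569336, 48.732059478759766), 45.28293228149414)
wrist 0.1 2159
[ 0.5872 -0.2265  0.1085] ((600.4140625, -239.5079345703125), (47.988433837890625, 113.85134887695312), 45.229190826416016)
13.3333
```

View pics/wrist3.png

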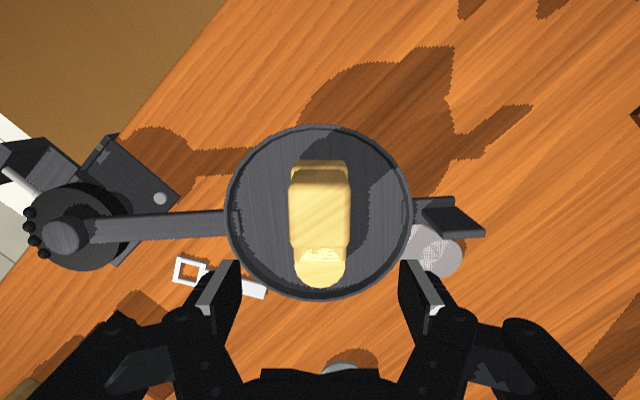

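The shaper stands upright and centred on the tray: its foot centre is at (0.600,-0.2395) and its top at z 0.158. The tab is at about pixel (455,215), free on its outer side. Next I'll push the tab along its arc with the fingers shut.

```bash
cat >> h.py <<'E'
C=np.array([.7595,-.057])
def pose(qp,z,r=.352): # pusher centre at arm angle qp
    return [*(C-r*np.array([np.cos(qp),np.sin(qp)])),z], q(-90+np.degrees(qp))
def armq(n,r0=.33,r1=.38):
    d=cam(n);P=cloud(d);R=P[...,:2]-C;rr=np.hypot(R[...,0],R[...,1]);hsv=cv2.cvtColor(d["frame"],cv2.COLOR_BGR2HSV)
    g=(P[...,2]>.11)&(P[...,2]<.138)&(rr>r0)&(rr<r1)&(hsv[...,2]<130)&(P[...,0]<.75)
    a=np.arctan2(-R[...,1],-R[...,0])[g]; return d,a,P[g]
E
python3 - <<'E'
from h import *
d,a,Q=armq("wrist"); print(len(a),np.percentile(a,[5,50,95]),Q.mean(0),Q.max(0))
d,a,Q=armq("top"); print(len(a),np.percentile(a,[5,50,95]) if len(a) else 0)
bot.gripper_to(0.0)
q0=.855
bot.move_ptp(*pose(q0+.11,.23)); 
bot.move_l(pose(q0+.11,.107)[0],vel=.15)
f0=bot.state()["wrist_force"]; print(f0,bot.state()["t"])
qp=q0+.11
while qp>.60:
    qp-=.03; p,o=pose(qp,.107); bot.move_l(p,o,vel=.06)
    s=bot.state(); f=s["wrist_force"]-f0; t=np.array([-np.sin(qp),np.cos(qp)])
    print(round(qp,3),"push",round(-f[:2]@t,2),f.round(1),round(s["t"],1))
    if np.linalg.norm(f)>12: break
d,a,Q=armq("scene"); print(len(a),np.percentile(a,[5,50,95]) if len(a) else 0)
cv2.imwrite("pics/s4.png",d["frame"])
E
```

```text
904 [0.84529256 0.86226813 0.86473699] [ 0.52846131 -0.32467891  0.1276397 ] [ 0.5394232  -0.31019459  0.13676285]
104 [0.83590783 0.84128832 0.85620456]
[0.91778813 0.16709315 0.02473424] 15.5833
0.935 push -0.67 [-0.9 -0.1 -0.9] 15.9
0.905 push 0.04 [-0.5 -0.6  0.4] 16.2
0.875 push -0.94 [-0.6  0.7 -0.2] 16.6
0.845 push -0.79 [-0.9  0.2  0.7] 16.9
0.815 push -0.3 [-0.9 -0.6  0.3] 17.2
0.785 push -0.68 [-0.6  0.4 -0.6] 17.5
0.755 push 0.29 [-0.4 -0.8 -0.5] 17.9
0.725 push 1.17 [ 0.1 -1.5 -0.8] 18.2
0.695 push -1.22 [-1.5  0.3 -0.3] 18.5
0.665 push -1.22 [-1.   0.8  0.6] 18.8
0.635 push -0.7 [-0.8  0.3 -0.3] 19.2
0.605 push -0.68 [-0.8  0.3  0.2] 19.5
0.575 push 0.62 [-0.2 -0.9 -0.6] 19.8
102 [0.49894008 0.520712   0.59176254]
```

View pics/s4.png

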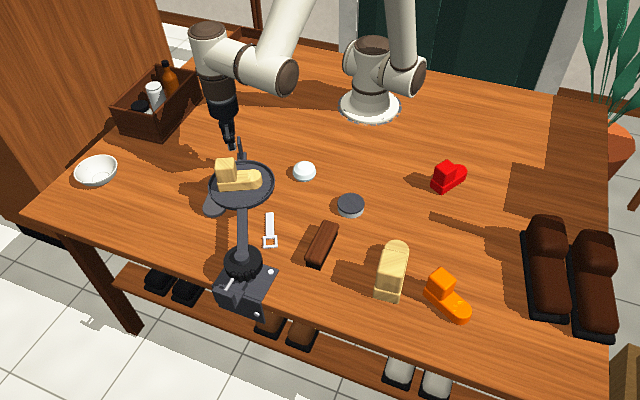

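The arm and shaper have swung together: the tab is at (240,148) with the fingers behind it, q≈0.52, and the shaper is still upright. I'll continue over the two crests.

```bash
python3 - <<'E'
from h import *
f0=np.array([.4,.2,0]); qp=.575
while qp>.17:
    qp=max(qp-.03,.165); p,o=pose(qp,.107); bot.move_l(p,o,vel=.05)
    s=bot.state(); f=s["wrist_force"]; t=np.array([-np.sin(qp),np.cos(qp)])
    print(round(qp,3),"push",round(-f[:2]@t,2),f.round(1),round(s["t"],1))
    if np.linalg.norm(f)>12: break
for n in("scene","top"):
    d,a,Q=armq(n); print(n,len(a),np.percentile(a,[5,50,95]) if len(a) else 0)
    cv2.imwrite(f"pics/{n}5.png",d["frame"])
E
```

```text
0.545 push 0.06 [-0.4 -0.3  0.1] 20.2
0.515 push -0.21 [0.  0.3 0.6] 20.6
0.485 push -0.62 [-1.1  0.1  0.3] 20.9
0.455 push 1.25 [ 0.4 -1.2 -0.4] 21.3
0.425 push 0.95 [ 0.1 -1.  -0.6] 21.6
0.395 push 1.33 [ 0.8 -1.1  0.3] 22.0
0.365 push 3.14 [ 2.6 -2.4 -0. ] 22.4
0.335 push 0.32 [ 0.9 -0.  -0.3] 22.7
0.305 push -0.09 [-0.   0.1 -0.3] 23.1
0.275 push -0.69 [-0.1  0.7 -0.5] 23.4
0.245 push -0.3 [-0.5  0.2  1.2] 23.8
0.215 push 0.45 [-0.5 -0.6  0.5] 24.2
0.185 push 0.59 [-0.3 -0.7  0.2] 24.5
0.165 push 0.06 [-0.4 -0.1 -0.5] 24.8
scene 123 [0.08712059 0.10771991 0.17428039]
top 0 0
```

View pics/scene5.png

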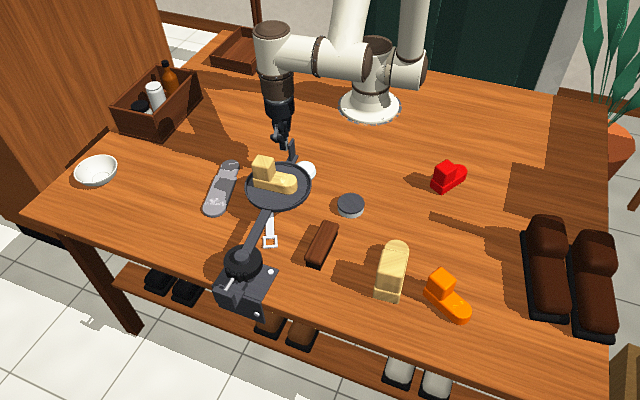

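The arm is at q≈0.11, past the last crest, and the shaper is upright at (270,178). I'll ease it the last bit, back off and measure.

```bash
python3 - <<'E'
from h import *
for qp in(.14,.115,.09,.075):
    p,o=pose(qp,.107); bot.move_l(p,o,vel=.04); f=bot.state()["wrist_force"]; print(qp,f.round(1))
p,o=pose(.17,.107); bot.move_l(p,o,vel=.06); p[2]=.25; bot.move_l(p,vel=.15)
bot.move_ptp([.45,-.30,.32],q(-90)); bot.pause(.3)
for n in("scene","top"):
    d,a,Q=armq(n); print(n,len(a),np.percentile(a,[5,50,95]) if len(a) else 0)
    P=cloud(d); near=np.hypot(P[...,0]-.5195,P[...,1]+.057)<.1
    fl=P[near&(P[...,2]>.068)&(P[...,2]<.089)]; c,r=cv2.minEnclosingCircle(fl[:,:2].astype(np.float32)*1000); print("tray",c,r,"q",np.arctan2(C[1]-c[1]/1e3,C[0]-c[0]/1e3))
    for lo,hi in((.15,.168),(.1,.115)):
        Q=P[near&(P[...,2]>lo)&(P[...,2]<hi)]
        if len(Q)>20: print(lo,Q.mean(0).round(4),cv2.minAreaRect(Q[:,:2].astype(np.float32)*1000))
    cv2.imwrite(f"pics/{n}6.png",d["frame"])
s=bot.state();print(s["t"],s["wrist_force"])
E
```

```text
0.14 [-0.3  0.7  0.1]
0.115 [-0.5 -0.2  0.4]
0.09 [ 0.5 -0.2  0.1]
0.075 [ 0.5  0.2 -0.5]
scene 71 [-0.01013889 -0.00595283  0.00934869]
tray (519.6932373046875, -55.43219757080078) 99.63807678222656 q -0.006537680901453102
0.15 [ 0.5225 -0.0902  0.1577] ((519.625732421875, -91.35118103027344), (49.087398529052734, 45.633392333984375), 88.79912567138672)
0.1 [ 0.5246 -0.0488  0.1082] ((501.34881591796875, -46.42930603027344), (99.59320831298828, 136.79991149902344), 62.36293411254883)
top 85 [-0.00240187  0.00387872  0.01748626]
tray (519.5681762695312, -56.38611602783203) 99.37096405029297 q -0.0025585711101984844
0.15 [ 0.5165 -0.094   0.1579] ((516.9462890625, -95.22174835205078), (50.432952880859375, 42.758056640625), 89.47938537597656)
0.1 [ 0.516  -0.0454  0.1081] ((517.1828002929688, -64.96369934082031), (113.29402160644531, 47.11665344238281), 88.8072280883789)
29.3167 [-0.12270125  0.32971687 -0.72878696]
```

View pics/top6.png

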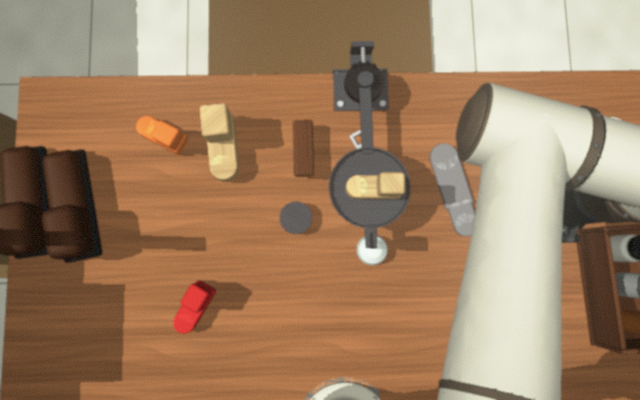

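The arm is home at q≈0, pointing to -x, with the tray at (370,187) and the shaper standing on its sole within about 10 mm of the centre. The other things look unmoved and the robot is clear, so I'm handing in.

```bash
python3 -c "
from plant import bot
print(bot.sign_off())"
```

```text
the job is handed in; nothing more can be done
None
```

The job is handed in: the smaller cedar shaper stands upright on the tray, about 10 mm off centre, the swing arm measures within 0.01 rad of its middle stop, and the other things look unmoved; the sign-off gave no verdict.

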